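Hang the tweezer caddy on its board screw

ROBOT

A 6-joint arm with a two-finger parallel gripper is mounted at the origin on the work surface. World frame = base frame: x ahead of the robot, y to its left, z up, the work surface at z = 0. Lengths are in m, angles in rad, forces in N, time in s.
With the tool pointing down it reaches from about 0.225 to 0.725 m from the base axis. Payload 3.1 kg.
Tool frame: the origin (TCP) lies midway between the tips of the shut fingers; the grasp point (between the pads) lies 19 mm behind it; z points along the fingers, y is the line along which they close (so a half turn about z gives the same grasp; the last joint's range is limited). The gripper opens to 85 mm and grips with 20 to 120 N. Pads are 22 mm wide; open, the fingers measure 114 mm over their backs; the gripper's body (76 mm by 85 mm) begins 54 mm behind the grasp point. The pads swing forward as they close: fully open they stand 13 mm farther back than shut.
Start: joints at [-1.453, 0.048, 0.099, 1.622, 0, 1.443], TCP at [0.128, -0.509, 0.231] pointing down, gripper open.
Joint ranges: [-2.91, 2.91], [-0.99, 1.94], [-1.21, 1.42], [-2.12, 2.29], [-1.49, 1.47], [-3.14, 3.14]. Speed limits (rad/s): [2.79, 2.79, 3.14, 3.14, 3.14, 3.14].

INTERFACE

Orientations are given as a unit quaternion [x, y, z, w].
In Python, from station import state, camera, calibration, close_job gives the robot as it stands. The module is installed in compiled form; this text tells all that it offers.
- The arm moves only by the tool send_rows, never from a script. Its arguments are lists of equal length, an entry for each row: "jaw": the opening, from 0 (shut) to 1 (fully open); "offset": the shift along the tool's x, y, z each as a share of 500 mm, from -1 to 1, a list of three; "yaw": the turn about the tool's z as a share of 90 degrees, from -1 to 1. In form: {"jaw": [jaw, ...], "offset": [[tx, ty, tz], ...], "yaw": [yaw, ...]}. A call has 1 to 10 rows; each row is the pose to reach, as a shift and turn from the pose commanded when the call began, along the tool's axes at that moment; what a row does not reach only later rows make up. A row lasts 1/8 s, in which the tool goes at most 62.5 mm and 10.7 degrees, less where a joint would pass 70% of its speed; a pose out of reach is approached as far as the arm can. A call with a number of a shift or a turn outside -1 to 1 is refused whole. A call with a gripper value outside its range is refused whole. The fingers move at their own pace and stop on an object; "force" is the grip in N (left out, the last holds). Time passes only in rows, so rows that repeat a pose let the fingers close. It gives the time, the measured TCP pose, the force, the opening and the grip force at its end, in the units of the state.
- state(): the state, without advancing time (a new reading comes with each control period).
- camera(name): name is "side" or "top" or "wrist"; returns (picture, depth): 400x640x3 uint8, red, green, blue; 400x640 float32, m along the optical axis (not along the pixel's ray), 0 where there is no reading.
- calibration(name): a dict with "fx", "fy", "cx", "cy" (pixels), "eye" and "orientation" of the camera in the world. Camera axes: x right, y down, z forward; pixel columns grow to the right and rows downward; lengths in m; the calibration is good to about 2 mm. A picture is of the moment at which its call begins: read the wrist's pose just before it. calibration takes no time and is no camera call; for the wrist camera it gives the pose at the moment of the call.
- close_job(): hands the job in; it is judged then, once.
The state is a dict: "t": time; "q": joint angles; "dq": joint speeds; "joint_efforts": joint torques, N m; "ee_pos": TCP position; "eef_rot": TCP orientation; "force": force on the tool from outside, world axes, zero at the start; "moment": the same for the moment, N m; "grip_width": opening from 0.0 (shut) to 1.0 (fully open); "grasp_force": force on a finger pad.
Only numpy, scipy, OpenCV 4.12 (cv2) and the standard library are available. Lean on these libraries where they do the work, as an engineer would, in place of code of your own. Each camera call takes 0.05 s, during which the arm holds its last target. There are 200 camera calls.

TASK

Hang the blue caddy on the little plywood board: bring the big end of its keyhole over the screw head, push the plate back flat against the board, then lower it by hand until the screw is fully home in the top of the narrow slot, and let go so that it hangs there straight and still. Do it gently: feel for the screw rather than forcing it, do not let the caddy drop, and leave the bottles and the jar where they are.

Things in the scene. Friction and masses are not known exactly. Their poses are not given: they have to be found in the camera images.
- caddy_grip (a point): Centre of the loose blue caddy's black grip, the thickened top of its back plate: 14 mm thick (x), 60 wide (y), 28 high, for a pinch across the 14 mm from above. 169 mm above the caddy's underside, 7 mm in front of the plate's back face. Caddy axes: z up, +x out of its back. Caddy: tray 65 mm deep, 100 wide, 45 high; upright plate behind it 100 wide, 183 tall, 5 thick; 0.2 to 0.4 kg.
- caddy_hole (a point): Centre of the big (lower) end of the caddy's keyhole, on the plate's back face; 78 mm below the grip centre and 7 mm behind it (+x). Eight-sided opening through the 5 mm plate, 23 mm across flats; its upper corners slope at 45 degrees into the 11 mm wide slot that leads straight up. Caddy axes.
- caddy_slot (a point): Where the middle of the screw's shank lies when it is home in the top of the slot: on the plate's back face, 24 mm above the hole centre, 54 mm below the grip centre. The slot is 11 mm wide and ends 4 mm above this point. Caddy axes.
- board: Upright plywood board fixed on the table, 300 mm long (y), 173 tall, 15 thick. Origin: foot of the middle of its front face, which is its plane x = 0 and looks along its -x; z up. The caddy hangs on this face, plate against it, axes parallel to the board's, about 40 mm clear of the table, its grip wholly above the board's top edge.
- dot: Green paper dot, 26 mm wide, on the board's front, 155 mm up (18 below the board's top). Origin: its centre, on the face; board axes. The fixed steel screw stands square to the board but 5.5 mm off the dot's centre, in an unmeasured direction (any of 360 degrees). Head 16 mm wide, 5 thick; shank 8 mm, 8 long. A plate that misses stops on the head 13 mm off the board; one past it meets the board.
- bottle_a_c (a point): Middle of a clear closed bottle, 56 mm across, 135 mm tall, white cap; this point is 65 mm above its foot. Not to be disturbed.
- bottle_b_c (a point): Middle of an amber closed bottle, 56 mm across, 135 mm tall, white cap; this point is 65 mm above its foot. Not to be disturbed.
- jar_c (a point): Middle of a green closed jar, 60 mm across, 80 mm tall, white lid; this point is 40 mm above its foot. Not to be disturbed.
There are look-alikes about, which are no part of the job. Of the things shaped like the part that bears caddy_grip, the blue one is meant.

How it is judged:
On the way, in this order (a step that is already met when the one before it is completed fails the run):
1. the caddy is lifted clear of the table (height (world z) of caddy_grip above 0.2 m), for 0.1 s.
2. the big end of the keyhole has passed over the screw head: plate within 6 mm of the board, hole around the dot (x of caddy_hole in the frame of dot between -0.006 and 0.006 m and y of caddy_hole in the frame of dot between -0.015 and 0.015 m and z of caddy_hole in the frame of dot between -0.015 and 0.015 m), for 0.1 s.
At the end, for the whole second after the job is handed in: The caddy hangs released and at rest (under 20 mm/s): the slot's top end within 10.5 mm of the dot's centre (the screw itself being 5.5 mm off it), the plate's back within 6 mm of the board, the caddy upright within 0.12 rad (x of caddy_slot in the frame of dot between -0.006 and 0.006 m and distance between caddy_slot and dot below 0.0105 m and angle between caddy_slot's own z axis and vertical below 0.12 rad and linear speed of caddy below 0.02 m/s); the robot touches nothing.
It fails at once if the caddy is forced against the screw (over 25 N) (contact force between caddy and dot above 25 N).
It fails at once if the caddy is forced against the board (over 25 N) (contact force between caddy and board above 25 N).
It fails at once if the caddy drops (falls unheld at over 0.3 m/s) (linear speed of caddy above 0.3 m/s and contact force between caddy and the fingers below 0.1 N).
It fails at once if a bottle or the jar is disturbed (moved over 20 mm) (distance of any of bottle_a_c, bottle_b_c, jar_c from where it was at the start of the episode above 0.02 m).
It also fails if it takes over 48 s, if anything falls off the work surface, if the arm or the gripper's body presses on something with over 40 N, if the wrist force passes 120 N, or if a joint passes its speed limit or range.

## Working session

There is one attempt and no reset: what is moved stays moved. The work goes in short steps, Python scripts to look and compute and a tool call to move; the robot and the scene stay as the last step left them, time stands still between calls to the robot, and variables do not carry over. Pictures are saved under pics/ and viewed, at most 10 in all, crops included, and the job is handed in when it is done.

Besides the shell and the picture viewer there is one more tool, called after "Request:" as name([rows], argument=value, ...), one row to a line, values as JSON. send_rows: Moves the arm, as the interface text tells. Shift numbers are shares of 500 mm and turn numbers shares of 90 degrees, none past 1 either way. Its arguments: {"type":"object","properties":{"jaw":{"type":"array","items":{"type":"number"}},"offset":{"type":"array","items":{"type":"array","items":{"type":"number"}}},"yaw":{"type":"array","items":{"type":"number"}},"force":{"type":"number"}},"required":["jaw","offset","yaw"]}

```bash
mkdir -p pics
cat > h.py <<'E'
import numpy as np, cv2
from station import state, camera, calibration
from scipy.spatial.transform import Rotation as R
def grab(n):
    c=calibration(n); p,d=camera(n); return c,p,d
def pts(c,d):
    v,u=np.mgrid[:400,:640]
    P=np.stack([(u-c['cx'])/c['fx']*d,(v-c['cy'])/c['fy']*d,d],-1)
    o=c['orientation']; M=R.from_quat(o).as_matrix() if np.size(o)==4 else np.array(o)
    return P@M.T+np.array(c['eye'])
E
python3 - <<'E'
from h import *
for n in ['side','top']:
    c,p,d=grab(n); print(n,c); cv2.imwrite(f'pics/{n}0.png',p[:,:,::-1]); np.savez(f'{n}0.npz',p=p,d=d,P=pts(c,d))
s=state();print(s)
E
```

```text
side {'fx': 388.6065051494026, 'fy': 388.6065051494026, 'cx': 317.3711394714486, 'cy': 197.84590316836642, 'eye': array([ 0.44410753, -0.67737409,  0.68979067]), 'orientation': array([ 0.91770783, -0.01932924,  0.00925199, -0.39667761])}
top {'fx': 408.37068245595583, 'fy': 408.37068245595583, 'cx': 324.1240241179685, 'cy': 195.56647669106795, 'eye': array([ 0.33271632, -0.10141996,  0.94982733]), 'orientation': array([ 0.7761182 , -0.62210912,  0.06675641, -0.07851344])}
{'t': 0.1, 'q': array([-1.45280409e+00,  4.86706101e-02,  9.77190961e-02,  1.62199823e+00,
        9.82343631e-06,  1.44301631e+00]), 'dq': array([ 0.00031264, -0.00127392,  0.00275763, -0.00073155,  0.00044325,
        0.00096797]), 'joint_efforts': array([ 2.65094583e-03, -3.39851689e+01,  3.20935535e+01,  1.58608553e-02,
       -2.33054834e-04,  8.46047286e-07]), 'ee_pos': array([ 0.12766953, -0.5086598 ,  0.23021962]), 'eef_rot': array([ 9.92458422e-01,  1.22577001e-01,  1.01809313e-05, -1.07667180e-03]), 'force': array([ 1.09904708, -0.20867783, -0.29745878]), 'moment': array([-0.02604796, -0.01767982, -0.01037312]), 'grasp_force': 0.0, 'grip_width': 0.9994430810521688}
```

View pics/side0.png

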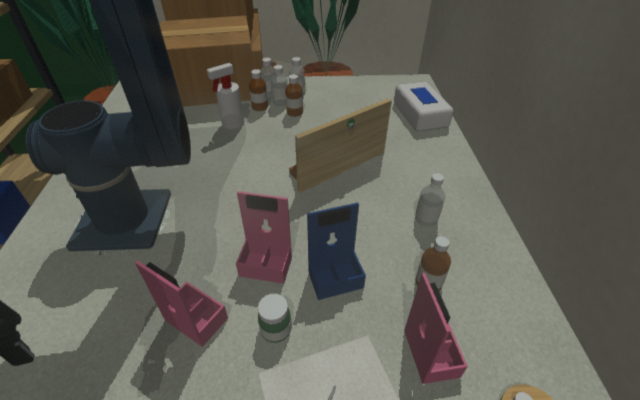

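View pics/top0.png

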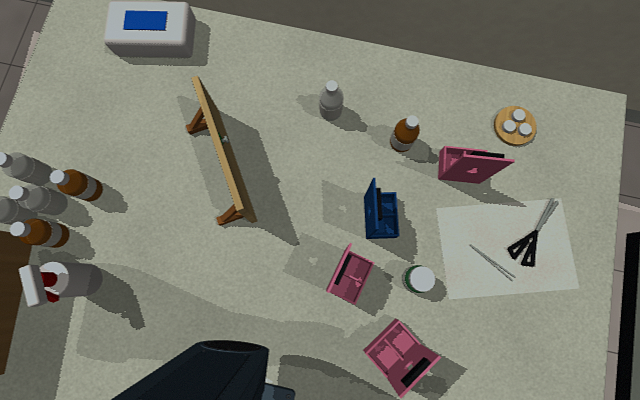

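The side view shows four caddies: blue at (335,250) and pink at (265,237), (185,305) and (435,335). Only the one at (335,250) is blue, so that is the one meant. The board is at (343,145), with the dot at (351,123). The bottles are at (430,200) and (435,262), and the jar is at (274,317). Next I'll measure and make a confirming crop.

Run:
```python
from h import *
S=np.load('side0.npz');T=np.load('top0.npz')
crop=lambda p,r0,r1,c0,c1:cv2.resize(p[r0:r1,c0:c1,::-1],None,fx=4,fy=4,interpolation=cv2.INTER_CUBIC)
a=crop(S['p'],195,300,295,395);b=crop(S['p'],100,190,285,395)
h=max(a.shape[0],b.shape[0]);im=np.zeros((h,a.shape[1]+b.shape[1],3),np.uint8);im[:a.shape[0],:a.shape[1]]=a;im[:b.shape[0],a.shape[1]:]=b
im=cv2.resize(im,None,fx=.95,fy=.95);cv2.imwrite('pics/crop1.png',im)
for n,D in (('side',S),('top',T)):
    p=D['p'];P=D['P'];hsv=cv2.cvtColor(p,cv2.COLOR_RGB2HSV)
    blue=(cv2.inRange(hsv,(105,110,30),(125,255,255))>0)&(P[...,2]>0.01)&(P[...,2]<0.25)&(P[...,0]>.15)&(np.hypot(P[...,0],P[...,1])<.7)
    k,lab,st,ce=cv2.connectedComponentsWithStats(blue.astype(np.uint8))
    for i in range(1,k):
        if st[i,4]>60: q=P[lab==i];print(n,'blue',st[i],q.min(0).round(3),q.max(0).round(3))
    # black grip near z>.15
    v=hsv[...,2]
    g=(P[...,2]>.13)&(P[...,2]<.2)&(v<70)
    k,lab,st,ce=cv2.connectedComponentsWithStats(g.astype(np.uint8))
    for i in range(1,k):
        if st[i,4]>25:
            q=P[lab==i];w,V=np.linalg.eigh(np.cov(q[:,:2].T));print(n,'dark',st[i],ce[i].round(),q.mean(0).round(3),V[:,1].round(3),q.min(0).round(3),q.max(0).round(3))
    # table height
    print(n,'table z',np.median(P[300:320,230:250,2] if n=='side' else P[300:320,150:200,2]))
p=S['p'];P=S['P'];hsv=cv2.cvtColor(p,cv2.COLOR_RGB2HSV)
# board face
m=(cv2.inRange(hsv,(8,60,60),(25,255,255))>0);m[:100]=0;m[195:]=0;m[:,:285]=0;m[:,395:]=0;m&=(P[...,2]>.02)&(P[...,2]<.165)
q=P[m]
for _ in range(4):
    c0=q.mean(0);u,s,vt=np.linalg.svd(q-c0,full_matrices=False);n=vt[2];r=(q-c0)@n;q=q[abs(r)<.004]
print('board',c0,n,r.std(),len(q))
g=cv2.inRange(hsv,(40,50,20),(90,255,255));g[:112]=0;g[135:]=0;g[:,:335]=0;g[:,365:]=0
ys,xs=np.nonzero(g);print('dot px',xs.mean(),ys.mean(),len(xs),xs.min(),xs.max(),ys.min(),ys.max(),P[g>0].mean(0))
```

```text
side blue [347 253  18  27  74] [ 0.523 -0.23   0.042] [ 0.558 -0.164  0.049]
side dark [  0   0  21  16 249] [10.  8.] [-0.748  1.077  0.161] [0.186 0.982] [-0.768  1.013  0.13 ] [-0.732  1.117  0.19 ]
side dark [ 18   0  19  13 120] [27.  4.] [-0.729  1.166  0.148] [-0.36   0.933] [-0.784  1.111  0.13 ] [-0.699  1.267  0.181]
side dark [ 52   0  14  12 104] [58.  5.] [-0.58   1.131  0.152] [-0.945 -0.326] [-0.609  1.109  0.13 ] [-0.565  1.152  0.18 ]
side dark [71  0 11  7 55] [77.  2.] [-0.534  1.2    0.144] [-0.986 -0.169] [-0.561  1.176  0.13 ] [-0.519  1.223  0.16 ]
side dark [202   0  14   2  26] [209.   0.] [0.034 1.238 0.134] [-1.    0.01] [0.003 1.231 0.13 ] [0.063 1.248 0.138]
side dark [168  51  12  20 113] [174.  61.] [0.042 0.537 0.161] [-0.986 -0.167] [0.028 0.532 0.13 ] [0.055 0.544 0.193]
side dark [182  50   6  18  41] [184.  58.] [0.075 0.541 0.168] [-0.977  0.211] [0.07  0.536 0.137] [0.081 0.546 0.194]
side dark [199  53   9  15  46] [204.  60.] [0.132 0.551 0.156] [-0.987 -0.159] [0.118 0.545 0.132] [0.139 0.557 0.179]
side dark [221  75  10  13  80] [226.  81.]
[... 1998 characters left out ...]
. 269.] [ 0.363 -0.135  0.183] [-0.972  0.234] [ 0.333 -0.145  0.158] [ 0.392 -0.125  0.188]
top dark [ 31 265  28  37 434] [ 46. 284.] [0.215 0.402 0.163] [-0.881 -0.474] [0.183 0.383 0.13 ] [0.246 0.425 0.195]
top dark [215 340  42   5  64] [236. 342.] [0.198 0.023 0.191] [-0.116  0.993] [ 0.194 -0.013  0.179] [0.202 0.058 0.2  ]
top dark [401 357  30  31 330] [415. 371.] [ 0.216 -0.298  0.177] [-0.82   0.573] [ 0.186 -0.323  0.13 ] [ 0.241 -0.28   0.187]
top table z 0.00028468888457805486
board [0.54551763 0.15252522 0.10238203] [-0.55353494  0.82634958  0.10366019] 0.0011140859936654929 458
dot px 350.47058823529414 121.32352941176471 34 347 354 118 126 [0.56121904 0.13880516 0.17520588]
```

View pics/crop1.png

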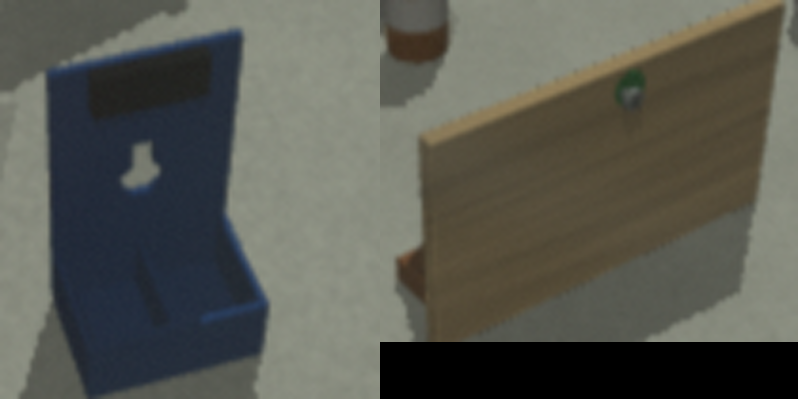

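The crop confirms it: a blue caddy with a black grip and keyhole. The other half shows the board's dot, with the screw head low in it at about (350,124). Now I'll move above the grip.

Request:
send_rows([
  [0.1, -0.053, 0],
  [0.2, -0.106, 0],
  [0.3, -0.158, 0],
  [0.4, -0.211, 0],
  [0.5, -0.264, 0],
  [0.6, -0.317, 0],
  [0.7, -0.37, 0],
  [0.8, -0.422, 0],
  [0.88, -0.464, 0],
  [0.88, -0.464, 0],
], jaw=[1, 1, 1, 1, 1, 1, 1, 1, 1, 1], yaw=[0, 0, 0, 0, 0, -0.008, -0.008, -0.008, -0.008, -0.008], force=60)

```text
t: 1.35
ee_pos: [0.4994, -0.1747, 0.2302]
eef_rot: [0.991, 0.131, -0.001, -0.001]
force: [-1.0, -0.1, 0.2]
grip_width: 1.004
grasp_force: 0.0
```

Run:
```python
from h import *
s=state();print(s['t'],s['ee_pos'],s['eef_rot'],s['force'])
c,p,d=grab('wrist');P=pts(c,d);print(c);np.savez('wrist1.npz',p=p,d=d,P=P)
cv2.imwrite('pics/w1.png',p[:,:,::-1])
hsv=cv2.cvtColor(p,cv2.COLOR_RGB2HSV)
g=(P[...,2]>.175)&(P[...,2]<.195)&(hsv[...,2]<70)
k,lab,st,ce=cv2.connectedComponentsWithStats(g.astype(np.uint8))
for i in range(1,k):
    if st[i,4]>60:
        q=P[lab==i];print(st[i],cv2.minAreaRect((q[:,:2]*1000).astype(np.float32)),np.median(q[:,2]))
```

```text
1.35 [ 0.49941424 -0.17465301  0.2301684 ] [ 9.91341922e-01  1.31302632e-01 -5.32518815e-04 -7.27383402e-04] [-1.02595644 -0.05321668  0.15853557]
{'fx': 298.009238958713, 'fy': 298.009238958713, 'cx': 321.77395159979625, 'cy': 201.33565158726816, 'eye': array([ 0.57638207, -0.15389779,  0.37138745]), 'orientation': array([ 0.78415543, -0.60000441, -0.09645945,  0.12566041])}
[ 309  152   21  137 1479] ((498.3029479980469, -172.86659240722656), (99.91053771972656, 13.627801895141602), 14.343388557434082) 0.18181214518802655
[231 331  20  30 264] ((379.6763000488281, -138.1073760986328), (7.8737287521362305, 23.998973846435547), 76.49034118652344) 0.18159666268660318
```

View pics/w1.png

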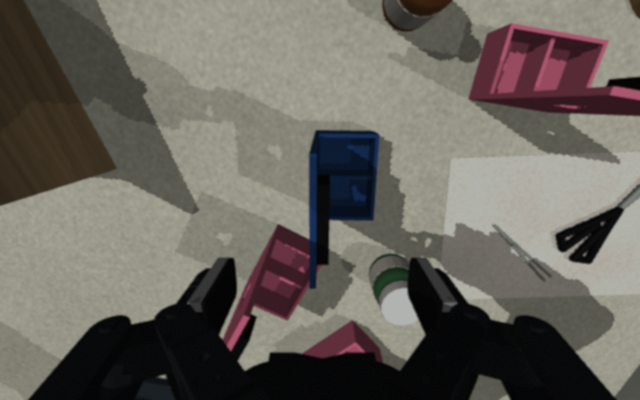

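The wrist view shows the grip top and plate edge at about (320,210), centred at (498,-173) mm with yaw 14.3°, within 2 mm of the tool. I'll descend and grip.

Request:
send_rows([
  [0, -0.004, 0.06],
  [0, -0.004, 0.12],
  [0, -0.004, 0.16],
  [0, -0.004, 0.16],
  [0, -0.004, 0.16],
  [0, -0.004, 0.16],
  [0, -0.004, 0.16],
  [0, -0.004, 0.16],
  [0, -0.004, 0.16],
  [0, -0.004, 0.16],
], jaw=[1, 1, 1, 1, 0, 0, 0, 0, 0, 0], yaw=[0.006, 0.006, 0.006, 0.006, 0.006, 0.006, 0.006, 0.006, 0.006, 0.006], force=60)

```text
t: 2.65
ee_pos: [0.4977, -0.175, 0.1516]
eef_rot: [0.992, 0.124, 0.0, -0.0]
force: [0.1, 1.3, 1.5]
grip_width: 0.154
grasp_force: 61.7
```

Gripped: the opening is 13 mm and the force is 62 N. Lifting by 90 mm, then measuring the board from the pictures.

Request:
send_rows([
  [0, 0, -0.02],
  [0, 0, -0.06],
  [0, 0, -0.12],
  [0, 0, -0.18],
  [0, 0, -0.18],
  [0, 0, -0.18],
], jaw=[0, 0, 0, 0, 0, 0], yaw=[0, 0, 0, 0, 0, 0])

```text
t: 3.4
ee_pos: [0.4971, -0.1751, 0.2399]
eef_rot: [0.992, 0.124, -0.001, -0.001]
force: [-0.6, 0.6, -4.5]
grip_width: 0.16
grasp_force: 60.8
```

```bash
cat >> h.py <<'E'
def ray(c,u,v):
    M=R.from_quat(c['orientation']).as_matrix()
    return np.array(c['eye']),M@np.array([(u-c['cx'])/c['fx'],(v-c['cy'])/c['fy'],1])
def onz(c,u,v,z):
    e,r=ray(c,u,v);return e+r*(z-e[2])/r[2]
E
python3 - <<'E'
from h import *
for n in ['top','side']:
    D=np.load(n+'0.npz');P=D['P'];p=D['p']
    m=(P[...,2]>.164)&(P[...,2]<.185)&(P[...,0]>.40)&(P[...,0]<.72)&(P[...,1]>.02)&(P[...,1]<.3)
    k,lab,st,ce=cv2.connectedComponentsWithStats(m.astype(np.uint8));i=1+st[1:,4].argmax();q=P[lab==i]
    r=cv2.minAreaRect((q[:,:2]*1000).astype(np.float32));print(n,r,len(q),np.median(q[:,2]));print(cv2.boxPoints(r).round(1).tolist())
    # bright-edge pixels -> onto z=.173
    c=calibration(n);ys,xs=np.nonzero(lab==i);W=np.array([onz(c,u,v,.173) for u,v in zip(xs,ys)])
    r=cv2.minAreaRect((W[:,:2]*1000).astype(np.float32));print('z173',r)
c=calibration('side');p=np.load('side0.npz')['p']
print('dot side z155',onz(c,350.5,121.3,.155))
hsv=cv2.cvtColor(p,cv2.COLOR_RGB2HSV)
print('HSV');
for v in range(115,130): print(v,[tuple(int(a) for a in x) for x in p[v,345:357]])
D=np.load('top0.npz');P=D['P']
for name,(u,v) in dict(bottleA=(331,90),bottleB=(410,122),jar=(420,278)).items(): print(name,P[v,u].round(3))
print(state()['ee_pos'],state()['force'],state()['grip_width'])
E
```

```text
top ((555.1874389648438, 163.14080810546875), (298.8346252441406, 16.158367156982422), 33.398799896240234) 1141 0.17300503456523741
[[426.0, 87.5999984741211], [434.8999938964844, 74.0999984741211], [684.4000244140625, 238.60000610351562], [675.5, 252.10000610351562]]
z173 ((554.702880859375, 162.2368927001953), (300.9834899902344, 16.24492645263672), 33.412376403808594)
side ((553.18359375, 164.88516235351562), (302.49810791015625, 18.482046127319336), 33.31923294067383) 676 0.17284621648536408
[[421.70001220703125, 89.5], [431.8999938964844, 74.0999984741211], [684.5999755859375, 240.1999969482422], [674.5, 255.6999969482422]]
z173 ((552.5650634765625, 158.45523071289062), (307.5377197265625, 27.446168899536133), 33.679222106933594)
dot side z155 [0.56561372 0.17088278 0.155     ]
HSV
115 [(144, 137, 109), (138, 126, 96), (142, 128, 96), (145, 128, 93), (144, 126, 91), (144, 127, 90), (144, 125, 90), (140, 122, 87), (131, 115, 83), (120, 106, 77), (107, 94, 69), (94, 84, 61)]
116 [(146, 131, 95), (144, 126, 90), (144, 126, 90), (143, 125, 89), (144, 125, 90), (137, 120, 86), (126, 
[... 1833 characters left out ...]
 [(79, 70, 53), (76, 70, 51), (66, 67, 47), (58, 63, 47), (61, 63, 57), (62, 64, 59), (54, 57, 52), (52, 53, 48), (62, 61, 52), (73, 66, 52), (75, 68, 51), (76, 68, 51)]
128 [(76, 68, 49), (77, 69, 51), (73, 66, 50), (69, 65, 50), (62, 59, 50), (62, 63, 56), (60, 59, 54), (62, 59, 50), (65, 61, 49), (77, 70, 52), (76, 68, 50), (78, 70, 52)]
129 [(76, 68, 51), (74, 66, 49), (75, 66, 49), (73, 67, 50), (68, 62, 48), (68, 64, 50), (68, 63, 53), (70, 65, 51), (71, 63, 49), (77, 69, 50), (79, 71, 53), (79, 71, 52)]
bottleA [ 0.73  -0.033  0.137]
bottleB [ 0.695 -0.212  0.137]
jar [ 0.383 -0.301  0.081]
[ 0.49712383 -0.1750642   0.23987109] [-0.63200162  0.59029839 -4.45753508] 0.15960681162645377
```

Request:
send_rows([
  [0.02, -0.02, 0],
  [0.06, -0.06, 0],
  [0.1, -0.095, 0],
  [0.14, -0.13, 0],
  [0.18, -0.17, 0],
  [0.22, -0.205, 0],
  [0.245, -0.23, 0],
  [0.257, -0.243, 0],
  [0.257, -0.243, 0],
  [0.257, -0.243, 0],
], jaw=[0, 0, 0, 0, 0, 0, 0, 0, 0, 0], yaw=[-0.02, -0.06, -0.09, -0.12, -0.15, -0.18, -0.205, -0.213, -0.213, -0.213])

```text
t: 4.65
ee_pos: [0.5918, -0.0265, 0.2413]
eef_rot: [0.958, 0.287, -0.0, 0.0]
force: [-1.1, 0.3, -2.7]
grip_width: 0.149
grasp_force: 60.9
```

Run:
```python
from h import *
s=state();print(s['t'],s['ee_pos'],s['eef_rot'],s['force'],s['grip_width'])
c,p,d=grab('wrist');P=pts(c,d);print(c['eye'],c['orientation']);np.savez('wrist2.npz',p=p,d=d,P=P)
nrm=np.array([-.5505,.835,0])
hsv=cv2.cvtColor(p,cv2.COLOR_RGB2HSV)
g=(cv2.inRange(hsv,(40,60,15),(85,255,255))>0)&(P[...,2]>.12)&(P[...,2]<.18)
ys,xs=np.nonzero(g);print(len(xs), xs.min(),xs.max(),ys.min(),ys.max());u,v=int(np.median(xs)),int(np.median(ys))
r0,c0=max(v-25,0),max(u-33,0);crop=cv2.resize(p[r0:r0+50,c0:c0+66,::-1],None,fx=8,fy=8,interpolation=cv2.INTER_CUBIC)
out=np.zeros((600,800,3),np.uint8);out[:400,:528]=crop;out[400:600,:320]=cv2.resize(p[:,:,::-1],(320,200));cv2.imwrite('pics/w2.png',out);print('crop origin',c0,r0)
# board face plane fit
m=(P[...,2]>.03)&(P[...,2]<.16)&(abs(P[...,:2]@nrm[:2]+.1769)<.012)
q=P[m];cc=q.mean(0);U,S,Vt=np.linalg.svd(q-cc,full_matrices=False);print('face',cc,Vt[2],len(q),'n.p',cc[:2]@nrm[:2])
m2=(P[...,2]>.166)&(P[...,2]<.18)&(P[...,1]>.02)&(P[...,0]>.4);print('toprect',cv2.minAreaRect((P[m2][:,:2]*1000).astype(np.float32)))
```

```text
4.65 [ 0.59182148 -0.02648013  0.24134034] [ 9.57878281e-01  2.87174331e-01 -2.45579915e-04  2.04438203e-04] [-1.11564659  0.28077754 -2.7056906 ] 0.14855612595167775
[0.65828273 0.01771216 0.38260014] [ 0.86951279 -0.46782531 -0.07461491  0.1397126 ]
660 67 94 79 116
crop origin 47 69
face [0.5440196  0.14982027 0.10720755] [ 0.55076709 -0.83461948 -0.00811995] 22780 n.p -0.17438286028396657
toprect ((519.7350463867188, 141.98699951171875), (216.71087646484375, 17.520374298095703), 33.54289627075195)
```

View pics/w2.png

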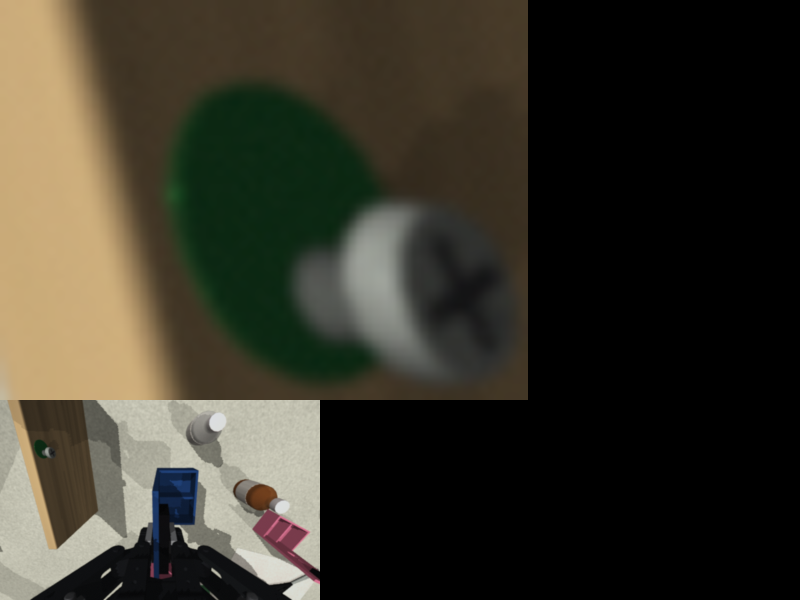

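The crop shows the dot around crop pixel (275,230), i.e. image (81,98). The screw-head face is centred at crop (460,292), i.e. image (104,105), so it sits low and to one side of the dot. I'll project both onto their planes and locate the held caddy in the same picture.

Run:
```python
from h import *
from scipy.optimize import least_squares
D=np.load('wrist2.npz');p=D['p'];P=D['P'];c=calibration('wrist')
n=np.array([-.5505,.835,0]);ty=np.array([.835,.5505,0])  # n into board, ty along tool x
def onpl(u,v,off):
    e,r=ray(c,u,v);return e+r*((off-e@n)/(r@n))
hsv=cv2.cvtColor(p,cv2.COLOR_RGB2HSV)
g=((cv2.inRange(hsv,(40,60,15),(85,255,255))>0)&(P[...,2]>.12)&(P[...,2]<.18)).astype(np.uint8)
cs,_=cv2.findContours(g,cv2.RETR_EXTERNAL,cv2.CHAIN_APPROX_NONE);k=max(cs,key=cv2.contourArea)[:,0]
for f in (-.1769,-.1744):
    W=np.array([onpl(u,v,f) for u,v in k]);Q=np.c_[W@ty,W[:,2]]
    r=least_squares(lambda x:np.hypot(*(Q-x[:2]).T)-.0133,[Q[:,0].mean(),Q[:,1].mean()],loss='soft_l1',f_scale=.0005)
    s=onpl(104.1,105.1,f-.013);b=r.x
    print(f,'dot',b,'res',np.sqrt(r.cost),'screw',s@ty,s[2],'off',s@ty-b[0],s[2]-b[1])
# held caddy plate top
m=(P[...,2]>.255)&(P[...,2]<.285)
k_,lab,st,ce=cv2.connectedComponentsWithStats(m.astype(np.uint8))
tcp=np.array([.5918,-.0265,0])
for i in range(1,k_):
    if st[i,4]>100:
        q=P[lab==i];print(st[i],'along',np.percentile(q@ty-tcp@ty,[0,1,50,99,100]).round(4),'n',np.percentile((q-tcp)@n,[1,50,99]).round(4),'z',np.percentile(q[:,2],[1,50,90,99]).round(4))
# hole/blue side plane
blue=(cv2.inRange(hsv,(100,110,20),(128,255,255))>0)
ys,xs=np.nonzero(blue);print('blue px',xs.min(),xs.max(),ys.min(),ys.max())
q=P[blue];print('blue along',np.percentile(q@ty-tcp@ty,[.5,99.5]).round(4),'z',np.percentile(q[:,2],[1,99]).round(4))
hi=P[blue&(P[...,2]>.24)];print(len(hi),np.percentile((hi-tcp)@n,[2,50,98]),np.percentile((hi-tcp)@ty,[2,98]))
print('tcp along',tcp@ty,'n',tcp@n)
```

```text
-0.1769 dot [0.56353196 0.15673601] res 0.009676365423348912 screw 0.5579976535154454 0.15523812177457247 off -0.005534302321657414 -0.001497883819399748
-0.1744 dot [0.56344409 0.15351829] res 0.00940816473586598 screw 0.557976300290025 0.1516341583034835 off -0.005467787305989513 -0.0018841363280509282
[ 268  172  107  185 7038] along [-0.0336 -0.0296  0.0104  0.051   0.0514] n [-0.0187  0.0013  0.0193] z [0.256  0.2717 0.2774 0.2844]
blue px 305 395 137 357
blue along [-0.0468  0.0513] z [0.0912 0.273 ]
2422 [0.00031841 0.00417396 0.00684045] [-0.03013239  0.0512604 ]
tcp along 0.47956474999999993 n -0.34791340000000004
```

Request:
send_rows([
  [0.03, -0.02, 0.005],
  [0.07, -0.06, 0.02],
  [0.11, -0.1, 0.035],
  [0.145, -0.15, 0.05],
  [0.155, -0.19, 0.055],
  [0.155, -0.23, 0.055],
  [0.155, -0.255, 0.055],
  [0.155, -0.264, 0.055],
  [0.155, -0.264, 0.055],
], jaw=[0, 0, 0, 0, 0, 0, 0, 0, 0], yaw=[0, 0, 0, 0, 0, 0, 0, 0, 0])

```text
t: 5.82
ee_pos: [0.5842, 0.1268, 0.2143]
eef_rot: [0.958, 0.288, 0.0, 0.0]
force: [0.3, 0.5, -3.5]
grip_width: 0.158
grasp_force: 61.0
```

```bash
cat >> h.py <<'E'
N=np.array([-.5505,.835,0]);TX=np.array([.835,.5505,0])
def rep():
    s=state();e=s['ee_pos'];f=s['force'];print('t',round(s['t'],2),'along',(e@TX).round(4),'n',(e@N).round(4),'z',e[2].round(4),'F along',(f@TX).round(1),'n',(f@N).round(1),'z',f[2].round(1),'yaw',np.degrees(2*np.arctan2(s['eef_rot'][1],s['eef_rot'][0])).round(2),'gw',s['grip_width'].round(3),'M',s['moment'].round(2))
E
python3 - <<'E'
from h import *
rep()
a=[]
for n in ['side','wrist','top']:
    c,p,d=grab(n);np.savez(n+'3.npz',p=p,d=d,P=pts(c,d))
    if n=='side': a.append(cv2.resize(p[70:190,280:420,::-1],(700,600),interpolation=cv2.INTER_CUBIC))
cv2.imwrite('pics/s3.png',a[0])
E
```

```text
Traceback (most recent call last):
  File "h.py", line 18, in rep
    s=state();e=s['ee_pos'];f=s['force'];print('t',round(s['t'],2),'along',(e@TX).round(4),'n',(e@N).round(4),'z',e[2].round(4),'F along',(f@TX).round(1),'n',(f@N).round(1),'z',f[2].round(1),'yaw',np.degrees(2*np.arctan2(s['eef_rot'][1],s['eef_rot'][0])).round(2),'gw',s['grip_width'].round(3),'M',s['moment'].round(2))
                                                                                                                                                                                                                                                                             ^^^^^^^^^^^^^^^^^^^^^
AttributeError: 'float' object has no attribute 'round'
```

```bash
sed -i "s/s\['grip_width'\].round(3)/round(float(s['grip_width']),3)/" h.py
python3 - <<'E'
from h import *
rep()
for n in ['side','wrist']:
    c,p,d=grab(n);np.savez(n+'3.npz',p=p,d=d,P=pts(c,d))
    if n=='side': cv2.imwrite('pics/s3.png',cv2.resize(p[70:190,280:420,::-1],(700,600),interpolation=cv2.INTER_CUBIC))
E
```

```text
t 5.83 along 0.5576 n -0.2157 z 0.2143 F along 0.6 n 0.2 z -3.5 yaw 33.42 gw 0.158 M [ 0.03 -0.02  0.01]
```

View pics/s3.png

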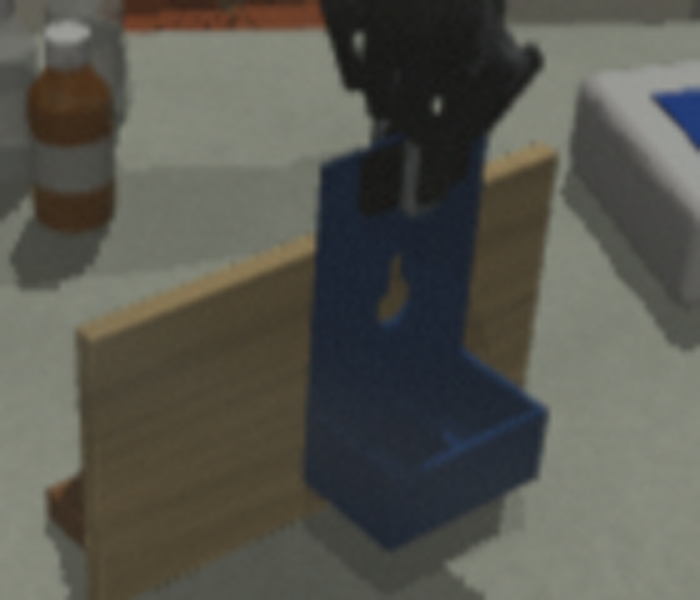

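The picture shows the caddy upright in front of the board, with its keyhole's big end at about crop (393,303). I'll check this against the expected hole and screw positions.

Run:
```python
from h import *
c=calibration('side')
def on(u,v,off):
    e,r=ray(c,u,v);x=e+r*((off-e@N)/(r@N));return (x@TX).round(4),x[2].round(4)
D=np.load('side3.npz');p=D['p'].astype(int)
s=p[122:137,350:368];m=(s[...,0]>s[...,2]+5);ys,xs=np.nonzero(m);print('hole px',xs.min()+350,xs.max()+350,ys.min()+122,ys.max()+122)
for r in range(15): print(122+r,''.join('#' if a else '.' for a in m[r]))
print('hole',on(358.6,130.6,-.2112),'expect .5586 .1537');print('screw',on(350.8,126,-.1757-.013),'expect .558 .1533')
```

```text
hole px 356 360 122 133
122 .........#........
123 .........#........
124 ........##........
125 ........##........
126 ........###.......
127 ........###.......
128 ........###.......
129 .......####.......
130 ......#####.......
131 ......####........
132 ......###.........
133 ......#...........
134 ..................
135 ..................
136 ..................
hole (np.float64(0.5574), np.float64(0.1533)) expect .5586 .1537
screw (np.float64(0.5507), np.float64(0.1574)) expect .558 .1533
```

Request:
send_rows([
  [-0.001, -0.008, 0.001],
  [-0.001, -0.016, 0.001],
  [-0.001, -0.024, 0.001],
  [-0.001, -0.032, 0.001],
  [-0.001, -0.034, 0.001],
  [-0.001, -0.034, 0.001],
], jaw=[0, 0, 0, 0, 0, 0], yaw=[0, 0, 0, 0, 0, 0])

```text
t: 6.68
ee_pos: [0.5743, 0.1411, 0.2133]
eef_rot: [0.958, 0.288, 0.0, 0.0]
force: [0.4, 0.3, -2.3]
grip_width: 0.155
grasp_force: 60.9
```

Request:
send_rows([
  [0, -0.003, 0],
  [0, -0.006, 0],
  [0, -0.009, 0],
  [0, -0.01, 0],
  [0, -0.01, 0],
], jaw=[0, 0, 0, 0, 0], yaw=[0, 0, 0, 0, 0])

```text
t: 7.3
ee_pos: [0.5716, 0.1452, 0.2133]
eef_rot: [0.958, 0.288, 0.0, 0.0]
force: [-1.4, -0.2, -2.7]
grip_width: 0.154
grasp_force: 60.9
```

```bash
python3 -c "
from h import *
rep()"
```

```text
t 7.3 along 0.5572 n -0.1934 z 0.2133 F along -1.2 n 0.6 z -2.7 yaw 33.44 gw 0.154 M [0.   0.02 0.  ]
```

Request:
send_rows([
  [0, -0.002, 0],
  [0, -0.004, 0],
  [0, -0.006, 0],
  [0, -0.008, 0],
  [0, -0.008, 0],
], jaw=[0, 0, 0, 0, 0], yaw=[0, 0, 0, 0, 0])

```text
t: 7.92
ee_pos: [0.5693, 0.1486, 0.2134]
eef_rot: [0.958, 0.288, 0.0, 0.0]
force: [-0.2, -0.4, -3.2]
grip_width: 0.155
grasp_force: 60.9
```

```bash
python3 -c "
from h import *
rep()"
```

```text
t 7.92 along 0.5572 n -0.1894 z 0.2134 F along -0.4 n -0.2 z -3.2 yaw 33.44 gw 0.155 M [ 0.06  0.02 -0.  ]
```

Past the head plane with no contact force. Pushing on towards the board.

Request:
send_rows([
  [0, -0.002, 0],
  [0, -0.004, 0],
  [0, -0.006, 0],
  [0, -0.008, 0],
  [0, -0.008, 0],
], jaw=[0, 0, 0, 0, 0], yaw=[0, 0, 0, 0, 0])

```text
t: 8.55
ee_pos: [0.5671, 0.1519, 0.2133]
eef_rot: [0.958, 0.288, 0.0, 0.0]
force: [-0.2, 0.5, -3.4]
grip_width: 0.155
grasp_force: 60.9
```

```bash
python3 -c "
from h import *
rep()"
```

```text
t 8.55 along 0.5572 n -0.1853 z 0.2133 F along 0.1 n 0.5 z -3.4 yaw 33.44 gw 0.155 M [ 0.01 -0.    0.02]
```

Request:
send_rows([
  [0, -0.002, 0],
  [0, -0.004, 0],
  [0, -0.005, 0],
  [0, -0.005, 0],
], jaw=[0, 0, 0, 0], yaw=[0, 0, 0, 0])

```text
t: 9.05
ee_pos: [0.5658, 0.154, 0.2133]
eef_rot: [0.958, 0.288, 0.0, -0.0]
force: [-0.0, 0.1, -3.1]
grip_width: 0.155
grasp_force: 60.9
```

```bash
python3 -c "
from h import *
rep()"
```

```text
t 9.05 along 0.5572 n -0.1829 z 0.2133 F along 0.1 n 0.1 z -3.1 yaw 33.44 gw 0.155 M [ 0.03  0.03 -0.03]
```

Request:
send_rows([
  [0, -0.001, 0],
  [0, -0.002, 0],
  [0, -0.003, 0],
  [0, -0.003, 0],
], jaw=[0, 0, 0, 0], yaw=[0, 0, 0, 0])

```text
t: 9.55
ee_pos: [0.5652, 0.1548, 0.2133]
eef_rot: [0.958, 0.288, 0.0, 0.0]
force: [0.8, -0.4, -4.1]
grip_width: 0.152
grasp_force: 60.9
```

```bash
python3 -c "
from h import *
rep()"
```

```text
t 9.55 along 0.5572 n -0.1819 z 0.2133 F along 0.4 n -0.8 z -4.1 yaw 33.42 gw 0.152 M [-0.36 -0.26 -0.03]
```

Light contact with the board (moment 0.44 Nm, about 2 N). Lowering in stages.

Request:
send_rows([
  [0, 0, 0.004],
  [0, 0, 0.008],
  [0, 0, 0.012],
  [0, 0, 0.016],
  [0, 0, 0.02],
  [0, 0, 0.02],
], jaw=[0, 0, 0, 0, 0, 0], yaw=[0, 0, 0, 0, 0, 0])

```text
t: 10.3
ee_pos: [0.565, 0.155, 0.203]
eef_rot: [0.958, 0.288, -0.0, 0.0]
force: [1.6, -2.2, -3.4]
grip_width: 0.15
grasp_force: 60.9
```

```bash
python3 -c "
from h import *
rep()"
```

```text
t 10.3 along 0.5571 n -0.1816 z 0.203 F along 0.1 n -2.8 z -3.4 yaw 33.43 gw 0.15 M [-0.58 -0.57 -0.05]
```

Request:
send_rows([
  [0, 0, 0.003],
  [0, 0, 0.006],
  [0, 0, 0.009],
  [0, 0, 0.012],
  [0, 0, 0.012],
], jaw=[0, 0, 0, 0, 0], yaw=[0, 0, 0, 0, 0])

```text
t: 10.92
ee_pos: [0.565, 0.1551, 0.1971]
eef_rot: [0.958, 0.288, -0.0, 0.0]
force: [1.6, -2.0, -3.3]
grip_width: 0.157
grasp_force: 61.0
```

```bash
python3 -c "
from h import *
rep()"
```

```text
t 10.93 along 0.5572 n -0.1815 z 0.1971 F along 0.2 n -2.6 z -3.3 yaw 33.43 gw 0.157 M [-0.7  -0.57  0.02]
```

Request:
send_rows([
  [0, 0, 0.002],
  [0, 0, 0.004],
  [0, 0, 0.006],
  [0, 0, 0.008],
  [0, 0, 0.01],
  [0, 0, 0.01],
], jaw=[0, 0, 0, 0, 0, 0], yaw=[0, 0, 0, 0, 0, 0])

```text
t: 11.68
ee_pos: [0.565, 0.1551, 0.1921]
eef_rot: [0.958, 0.288, -0.0, 0.0]
force: [1.3, -3.0, -2.6]
grip_width: 0.152
grasp_force: 61.0
```

```bash
python3 -c "
from h import *
rep()"
```

```text
t 11.68 along 0.5571 n -0.1815 z 0.1921 F along -0.6 n -3.2 z -2.6 yaw 33.44 gw 0.152 M [-0.77 -0.66 -0.  ]
```

Request:
send_rows([
  [0, 0, 0.001],
  [0, 0, 0.002],
  [0, 0, 0.003],
  [0, 0, 0.003],
], jaw=[0, 0, 0, 0], yaw=[0, 0, 0, 0])

```text
t: 12.18
ee_pos: [0.565, 0.1551, 0.1908]
eef_rot: [0.958, 0.288, -0.0, 0.0]
force: [0.2, -3.0, -2.5]
grip_width: 0.158
grasp_force: 61.1
```

```bash
python3 -c "
from h import *
rep()"
```

```text
t 12.18 along 0.5571 n -0.1815 z 0.1908 F along -1.5 n -2.6 z -2.5 yaw 33.43 gw 0.158 M [-0.87 -0.62 -0.02]
```

Request:
send_rows([
  [0, 0, 0.001],
  [0, 0, 0.002],
  [0, 0, 0.003],
  [0, 0, 0.003],
], jaw=[0, 0, 0, 0], yaw=[0, 0, 0, 0])

```text
t: 12.68
ee_pos: [0.565, 0.1551, 0.1892]
eef_rot: [0.958, 0.288, -0.0, 0.0]
force: [1.8, -2.2, -2.1]
grip_width: 0.157
grasp_force: 61.1
```

```bash
python3 -c "
from h import *
rep()"
```

```text
t 12.68 along 0.5572 n -0.1815 z 0.1892 F along 0.3 n -2.9 z -2.1 yaw 33.43 gw 0.157 M [-0.83 -0.63  0.05]
```

Request:
send_rows([
  [0, 0, 0.001],
  [0, 0, 0.002],
  [0, 0, 0.002],
  [0, 0, 0.002],
], jaw=[0, 0, 0, 0], yaw=[0, 0, 0, 0])

```text
t: 13.18
ee_pos: [0.5651, 0.1552, 0.189]
eef_rot: [0.958, 0.288, 0.0, 0.0]
force: [1.4, -2.6, 2.9]
grip_width: 0.151
grasp_force: 61.8
```

```bash
python3 -c "
from h import *
rep()"
```

```text
t 13.18 along 0.5573 n -0.1815 z 0.189 F along -0.3 n -2.9 z 2.9 yaw 33.43 gw 0.151 M [-0.93 -0.28 -0.06]
```

The screw is home: vertical force jumped by 5 N at z = 0.189, where 0.190 was expected. Releasing.

Request:
send_rows([
  [0, 0, 0],
  [0, 0, 0],
  [0, 0, 0],
  [0, 0, 0],
  [0, 0, 0],
  [0, 0, 0],
  [0, 0, 0],
], jaw=[0.2, 0.25, 0.35, 0.5, 0.6, 0.6, 0.6], yaw=[0, 0, 0, 0, 0, 0, 0])

```text
t: 14.05
ee_pos: [0.565, 0.1552, 0.1884]
eef_rot: [0.958, 0.288, 0.0, -0.0]
force: [-0.4, 0.6, 0.4]
grip_width: 0.601
grasp_force: 0.0
```

Run:
```python
from h import *
rep()
c,p,d=grab('side');P=pts(c,d)
cv2.imwrite('pics/s4.png',cv2.resize(p[70:190,280:420,::-1],(700,600),interpolation=cv2.INTER_CUBIC))
```

```text
t 14.05 along 0.5572 n -0.1814 z 0.1884 F along 0.0 n 0.7 z 0.4 yaw 33.43 gw 0.601 M [-0.06 -0.03 -0.03]
```

View pics/s4.png

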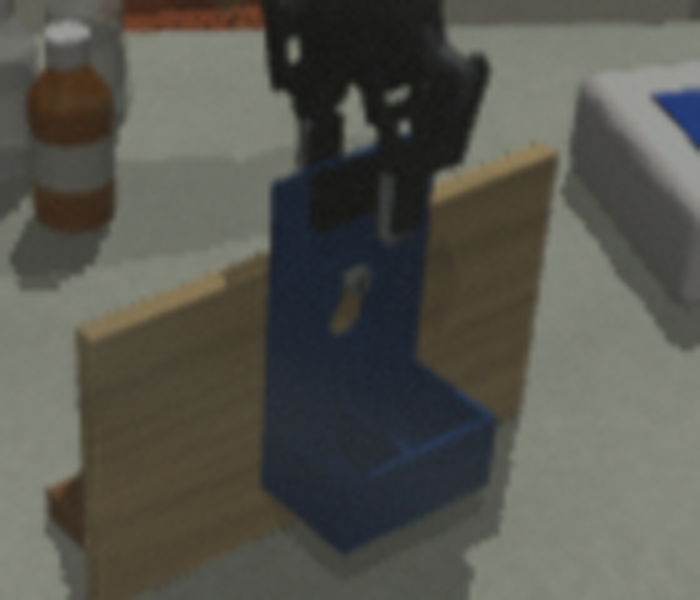

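The caddy hangs straight, with the screw head at crop (356,277) in the top of the slot and the fingers clear on both sides. Retreating straight up.

Request:
send_rows([
  [0, 0, -0.01],
  [0, 0, -0.03],
  [0, 0, -0.06],
  [0, 0, -0.1],
  [0, 0, -0.15],
  [0, 0, -0.2],
  [0, 0, -0.2],
  [0, 0, -0.2],
  [0, 0, -0.2],
], jaw=[0.6, 0.6, 0.6, 0.6, 0.6, 0.6, 0.6, 0.6, 0.6], yaw=[0, 0, 0, 0, 0, 0, 0, 0, 0])

```text
t: 15.22
ee_pos: [0.5644, 0.1551, 0.2868]
eef_rot: [0.958, 0.288, -0.001, -0.0]
force: [0.3, 0.6, 0.5]
grip_width: 0.603
grasp_force: 0.0
```

Run:
```python
from h import *
rep()
c,p,d=grab('side')
cv2.imwrite('pics/s5.png',cv2.resize(p[70:190,280:420,::-1],(700,600),interpolation=cv2.INTER_CUBIC))
```

```text
t 15.22 along 0.5567 n -0.1812 z 0.2868 F along 0.6 n 0.3 z 0.5 yaw 33.43 gw 0.603 M [0.04 0.02 0.01]
```

View pics/s5.png

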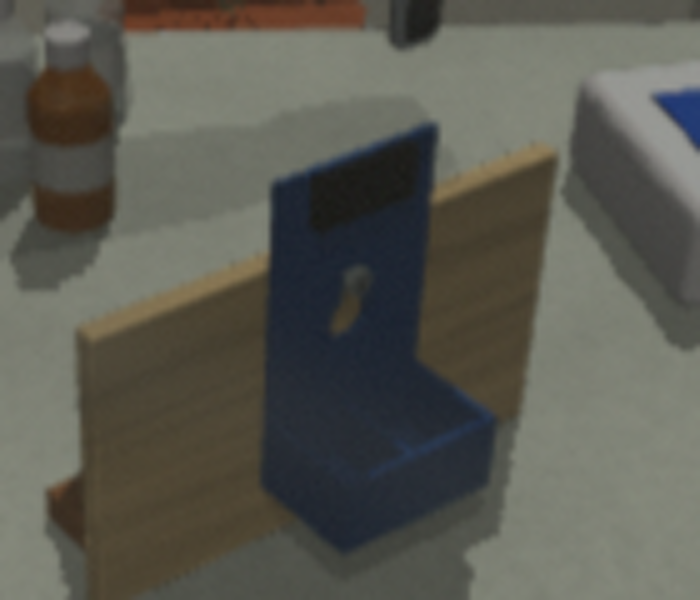

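The caddy hangs unchanged with the gripper clear, and the screw head is at crop (356,277). Handing in.

```bash
python3 -c "
from station import close_job
print(close_job())"
```

```text
the job is handed in; nothing more can be done
None
```

The blue caddy hangs straight and still on the screw, let go with the screw home in the top of the slot; the job was handed in at about 15 s, and `close_job()` gave no verdict back.

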